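# Show the camera the cut-out under a frame warmer with an inspection mirror

## Task

The frame warmer has switched itself off, and the bench camera has to see the overheat cut-out button on the underside of its heater head. Pick up the larger of the two inspection mirrors by its handle and hold it, glass up, in the middle of the camera's view 150 mm straight below the lens, angled so that the camera, looking down into the glass, sees the button reflected in the middle of the mirror. Finish while still holding the mirror still there in the gripper, clear of everything; do not touch the warmer or the camera, and leave the other things where they lie.

Things in the scene. Friction and masses are not known exactly. Their poses are not given: they have to be found in the camera images.
- large_mirror: Larger inspection mirror, loose, rigid, about 70 g, lying glass up. Ribbed dark steel handle 100 mm long, 15 x 15 mm section, then a 6 mm rod and a round head 42 mm across, 7 mm thick; 211 mm in all; balances about 30 mm from the handle's middle towards the glass. Origin: underside, below the handle's middle. x along the handle to the glass, z up, square to the glass.
- large_glass (a point): Centre of the glass face of the larger mirror (glass 38 mm across): 140 mm along x and 7 mm along z from the mirror's origin. Its axes are the mirror's: z is square to the glass, the way it looks.
- small_mirror: Bystander, leave it where it lies. The smaller inspection mirror, same make, lying glass up: handle 90 mm long, 11 x 11 mm, head 24 mm across, glass centre 118 mm from the handle's middle. Origin on the underside under the middle of the handle, x towards the glass.
- warmer: Frame warmer, fixed: cream blower drum (116 mm across, along y from 110 to 270 mm, up to 230 mm high) on a base with switches; a neck carries the black round heater head (84 mm across, 145 to 205 mm high, free space below) with a cream tray on it (x -50 to 50, y -50 to 100, up to 235 mm). Origin: on the mat below the head's centre; z up, y to the blower, switches at -x.
- button (a point): Tip of the overheat cut-out button (black, 12 mm across, in a 20 mm steel collar) that points straight down at the centre of the heater head's underside, 138 mm above the mat, straight above the warmer's origin.
- bench_camera: Inspection camera on a boom stand, fixed, on the heater head's -y side. White and black tube (33 mm across, 220 to 350 mm high) looks straight down; a boom at 300 mm height leads along x to a post (18 mm across, 150 mm away, 394 mm high) on a 120 x 150 mm foot. Origin: on the mat below the lens, 88 mm from the warmer's origin along the warmer's -y. x to the post, z up.
- lens (a point): Centre of the camera's lens face, 220 mm above the mat. It looks straight down.
- focus (a point): Where the glass centre belongs: the middle of the camera's view at its focus distance, straight below the lens by 150 mm, 70 mm above the mat. The view is about 40 mm wide there, sharp to 15 mm nearer or farther. Axes: the camera's.
- sight (a point): Aiming point only (no object; inside the heater head): on the line from lens to button, where the line halving the angle lens - focus - button crosses it. With the glass centre at the focus, the glass's z must point at it. In the warmer's frame: x 0, y -37.5, z 172.9 mm; the glass then leans 26 degrees from level, its z towards the warmer's +y.
- mat: The black rubber bench mat, 3 mm thick, fixed; its top is at z = 0.003 and everything stands or lies on it. Origin: underside centre.
- screwdriver: Bystander, leave it where it lies. Bench screwdriver, 170 mm long, black handle 26 mm across. Origin under its middle, x towards the tip.
- pliers: Bystander, leave it where it lies. Frame pliers lying flat, 160 mm long, 14 mm high. Origin near the pivot, x towards the jaws.
- spectacles: Bystander, leave it where it lies. Spectacles standing on rims and temple tips, 140 mm wide, 145 mm deep, 40 mm high. Origin under the bridge; the temples run to +x.
- cleaner: Bystander, leave it where it lies. White bottle, 68 mm across, 170 mm high. Origin under its centre.
- lens_blank: Bystander, leave it where it lies. Uncut clear lens, 70 mm across, 12 mm thick, lying flat. Origin under its centre.
Mind the look-alikes: they are no part of the job. What is shaped like the large_mirror but orange is not meant.

How it is judged:
On the way, in this order (a step that is already met when the one before it is completed fails the run):
1. the larger mirror is lifted off the mat in the gripper (height (world z) of large_glass above 0.03 m and contact force between the fingers and large_mirror above 1 N and contact force between large_mirror and mat below 0.1 N and contact force between large_mirror and warmer below 0.1 N and contact force between large_mirror and bench_camera below 0.1 N), for 0.2 s.
2. the mirror is held under the camera, angled so that the camera sees the button in it (horizontal distance between large_glass and focus below 0.015 m and z of large_glass in the frame of focus between -0.015 and 0.015 m and x of sight in the frame of large_glass between -0.012 and 0.012 m and y of sight in the frame of large_glass between -0.012 and 0.012 m and z of sight in the frame of large_glass above 0.05 m and contact force between the fingers and large_mirror above 1 N and contact force between large_mirror and mat below 0.1 N and contact force between large_mirror and warmer below 0.1 N and contact force between large_mirror and bench_camera below 0.1 N), for 1 s.
At the end, for the whole second after the job is handed in: The gripper alone holds the larger mirror still, its glass centre within 15 mm sideways and in height of the camera's focus, glass up, square line from it within 12 mm along glass x and y of 'sight' (about 6 degrees). Mat, warmer, camera untouched by it; other loose things moved under 30 mm (all of step 2 and linear speed of large_mirror below 0.03 m/s and angular speed of large_mirror below 0.2 rad/s and distance of each of small_mirror, screwdriver, pliers, spectacles, cleaner, lens_blank from where it was at the start of the episode below 0.03 m); the arm keeps its last pose, push and grip.
It fails at once if the warmer or the camera is touched (more than 1 N) (contact force between any of warmer, bench_camera and the arm above 1 N or contact force between any of warmer, bench_camera and the fingers above 1 N or contact force between any of warmer, bench_camera and large_mirror above 1 N).
It fails at once if another loose thing is moved more than 30 mm (distance of any of small_mirror, screwdriver, pliers, spectacles, cleaner, lens_blank from where it was at the start of the episode above 0.03 m).
It also fails if it takes over 38 s, if anything falls off the work surface, if the arm or the gripper's body presses on something with over 40 N, if the wrist force passes 120 N, or if a joint passes its speed limit or range.

## Robot

A 6-joint arm with a two-finger parallel gripper is mounted at the origin on the work surface. World frame = base frame: x ahead of the robot, y to its left, z up, the work surface at z = 0. Lengths are in m, angles in rad, forces in N, time in s.
With the tool pointing down it reaches from about 0.25 to 0.775 m from the base axis. Payload 4 kg.
Tool frame: the origin (TCP) lies at the centre of the arm's flange, where the gripper is bolted on; the fingertips stand 199 mm ahead of it and the grasp point (between the pads) lies robot.tcp_to_grasp ahead of it (robot.tcp_to_grasp is the distance from the TCP to the grasp point, in m); z points along the fingers, y is the line along which they close (so a half turn about z gives the same grasp; the last joint's range is limited). The gripper opens to 94 mm and grips with 3 to 60 N. Pads are 16 mm wide; open, the fingers measure 119 mm over their backs; the gripper's body (75 mm by 177 mm) begins 78 mm behind the grasp point.
Start: joints at [-1.231, 0.087, 1.371, -0, 1.684, -0.103], TCP at [0.236, -0.497, 0.405] pointing down, gripper open.
Joint ranges: [-3.1, 3.1], [-0.76, 2.03], [0.27, 2.55], [-1.08, 4.22], [0.17, 2.65], [-2.57, 2.57]. Speed limits (rad/s): [2.79, 2.79, 3.14, 3.14, 3.14, 3.14].

## Interface

Orientations are given as a unit quaternion [x, y, z, w].
In Python, from cell import telemetry, cams, robot gives the robot as it stands.
- The arm moves only by the tool move_arm, never from a script. Its argument "targets" is a list of rows, each an object of numbers: "x", "y", "z": the shift along the tool's x, y, z in units of 40 mm (1.0 is 40 mm); "wx", "wy", "wz": the turn, a rotation vector about the tool's x, y, z in units of 5 degrees (1.0 is 5 degrees). In form: [{"x": .., "y": .., "z": .., "wx": .., "wy": .., "wz": ..}, ...]. A call has exactly 8 rows; each row shifts and turns the commanded pose from where the row before left it, along the tool's axes as they then stand; what a row does not reach is not made up. A row lasts 1/12 s, in which the tool goes at most 41.7 mm and 7.16 degrees, less where a joint would pass 70% of its speed; a pose out of reach is approached as far as the arm can. A call is refused whole if a number of a shift passes 1 or a number of a turn 1, either way. A call with a gripper value outside its range is refused whole. "gripper" is the finger opening in mm, from 0 to 94, set as the call begins (left out, the last holds). The fingers move at their own pace and stop on an object; "newtons" is the grip in N (left out, the last holds). Time passes only in rows, so rows that do not move let the fingers close, or fill a call up. It gives the time, the measured TCP pose, the force, the opening and the grip force at its end, in the units of the state.
- telemetry.sense(): the state, without advancing time (a new reading comes with each control period).
- cams.camera(name): name is "scene" or "top"; returns (picture, depth): 400x640x3 uint8, blue, green, red; 400x640 float32, m along the optical axis (not along the pixel's ray), 0 where there is no reading.
- cams.calibration(name): a dict with "fx", "fy", "cx", "cy" (pixels), "distortion" ([k1, k2, p1, p2, k3] as OpenCV has them; the pictures are not rectified), "world_from_camera" (4x4, takes a point from camera to world coordinates). Camera axes: x right, y up, looking along -z (the intrinsics and any distortion apply to the point x, -y, -z); pixel columns grow to the right and rows downward; lengths in m; the calibration is good to about 2 mm. A picture is of the moment at which its call begins. calibration takes no time and is no camera call.
- robot.close_job(): hands the job in; it is judged then, once.
The state is a dict: "time": time; "q": joint angles; "dq": joint speeds; "joint_torque": joint torques, N m; "position": TCP position; "orientation": TCP orientation; "contact_force": force on the tool from outside, world axes, zero at the start; "wrist_torque": the same for the moment, N m; "finger_gap": finger opening in m; "gripper_force": force on a finger pad.
Only numpy, scipy, OpenCV 4.12 (cv2) and the standard library are available. Lean on these libraries where they do the work, as an engineer would, in place of code of your own. Each camera call takes 0.05 s, during which the arm holds its last target. There are 200 camera calls.

## Working session

There is one attempt and no reset: what is moved stays moved. The work goes in short steps, Python scripts to look and compute and a tool call to move; the robot and the scene stay as the last step left them, time stands still between calls to the robot, and variables do not carry over. Pictures are saved under pics/ and viewed, at most 10 in all, crops included, and the job is handed in when it is done.

Besides the shell and the picture viewer there is one more tool, called after "Call:" by a JSON object that holds its "method" and its "body". move_arm: Moves the arm, as the interface text tells. Its arguments: {"type":"object","properties":{"targets":{"type":"array"},"gripper":{"type":"number"},"newtons":{"type":"number"}},"required":["targets"]}

```bash
mkdir -p pics; ls
python3 - <<'E'
from cell import telemetry,cams,robot
import cv2,numpy as np
for n in("scene","top"):
    p,d=cams.camera(n);cv2.imwrite(f"pics/{n}0.png",p);np.save(f"pics/{n}0.npy",d)
    c=cams.calibration(n);print(n,c)
print(robot.tcp_to_grasp,telemetry.sense())
E
```

```text
pics
scene {'fx': 414.1932505768689, 'fy': 414.1932505768689, 'cx': 326.43686055940003, 'cy': 195.13573189994497, 'distortion': array([-0.00379147,  0.        ,  0.        ,  0.        ,  0.        ]), 'world_from_camera': array([[ 0.36763194, -0.77311383,  0.51685757,  1.11372116],
       [ 0.92993225,  0.31070884, -0.19668765, -0.26386352],
       [-0.00853027,  0.55295119,  0.83316998,  1.03821741],
       [ 0.        ,  0.        ,  0.        ,  1.        ]])}
top {'fx': 483.58051659709366, 'fy': 483.58051659709366, 'cx': 324.0869560970167, 'cy': 197.2402855003019, 'distortion': array([0.01188863, 0.        , 0.        , 0.        , 0.        ]), 'world_from_camera': array([[ 0.0778497 ,  0.96858901, -0.2361668 ,  0.25464498],
       [-0.99695884,  0.07647302, -0.01499797, -0.04578757],
       [ 0.00353352,  0.23661616,  0.97159678,  1.51347526],
       [ 0.        ,  0.        ,  0.        ,  1.        ]])}
0.1804 {'time': 0.1, 'q': array([-1.23110074e+00,  8.79064067e-02,  1.37208998e+00,  2.17435976e-06,
        1.68362298e+00, -1.03122966e-01]), 'dq': array([ 1.84588327e-05, -2.34224112e-03, -2.78037312e-03, -6.13990418e-04,
       -2.00451470e-03,  2.74238689e-04]), 'joint_torque': array([ 2.88599513e-03, -3.41251230e+01, -3.03299940e+01,  7.19154300e-02,
        3.03779694e-02, -1.12985872e-04]), 'position': array([ 0.23562048, -0.49686628,  0.40361366]), 'orientation': array([ 9.75588407e-01,  2.19604723e-01, -1.18514170e-04, -1.00640412e-03]), 'contact_force': array([-0.10230053,  0.7400016 , -0.38024426]), 'wrist_torque': array([-0.00897897, -0.0259555 ,  0.0408059 ]), 'gripper_force': 0.0, 'finger_gap': 0.09389505101885351}
```

View pics/top0.png

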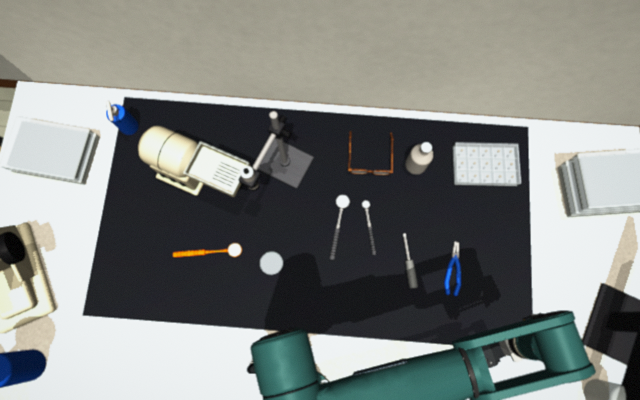

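View pics/scene0.png

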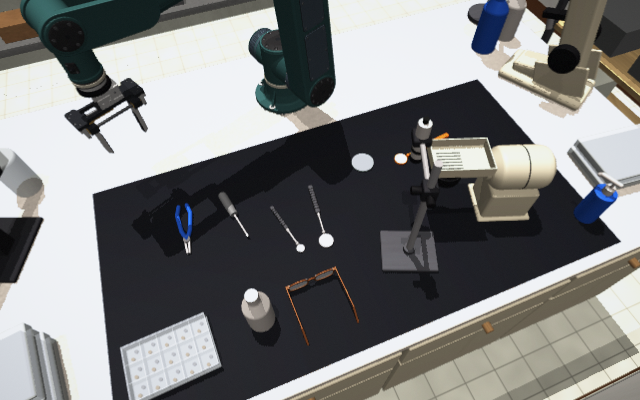

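```bash
cat > h.py <<'E'
import numpy as np,cv2
from cell import telemetry,cams,robot
def rays(n,uv):
    c=cams.calibration(n);K=np.array([[c['fx'],0,c['cx']],[0,c['fy'],c['cy']],[0,0,1]])
    q=cv2.undistortPoints(np.array(uv,float).reshape(-1,1,2),K,c['distortion'])[:,0]
    T=c['world_from_camera'];r=np.c_[q[:,0],-q[:,1],-np.ones(len(q))]@T[:3,:3].T
    return T[:3,3],r
def onplane(n,uv,z):
    o,r=rays(n,uv);return o+r*((z-o[2])/r[:,2])[:,None]
def cloud(n,d):
    v,u=np.mgrid[:400,:640];o,r=rays(n,np.c_[u.ravel(),v.ravel()])
    return (o+r*d.reshape(-1,1)).reshape(400,640,3)
E
python3 - <<'E'
from h import *
t=cv2.imread('pics/top0.png');s=cv2.imread('pics/scene0.png')
a=cv2.resize(t[185:270,300:400],None,fx=6,fy=6,interpolation=2)
b=cv2.resize(t[100:200,130:320],None,fx=4,fy=4,interpolation=2)
cv2.imwrite('pics/a.png',a);cv2.imwrite('pics/b.png',b)
cv2.imwrite('pics/c.png',cv2.resize(s[110:280,370:570],None,fx=3.5,fy=3.5,interpolation=2))
E
```

```text
(no output)
```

View pics/a.png

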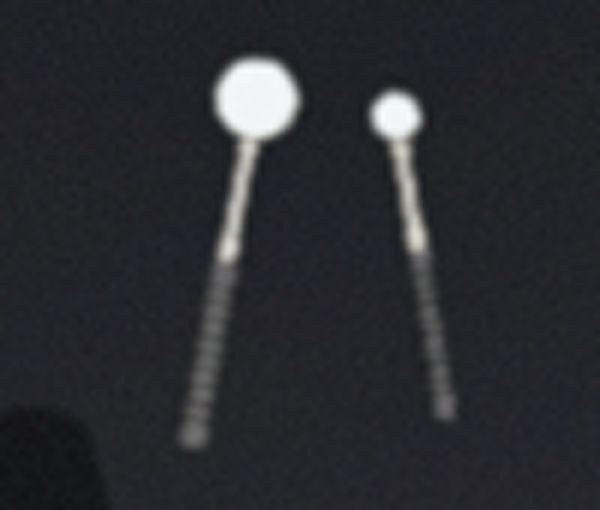

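View pics/b.png

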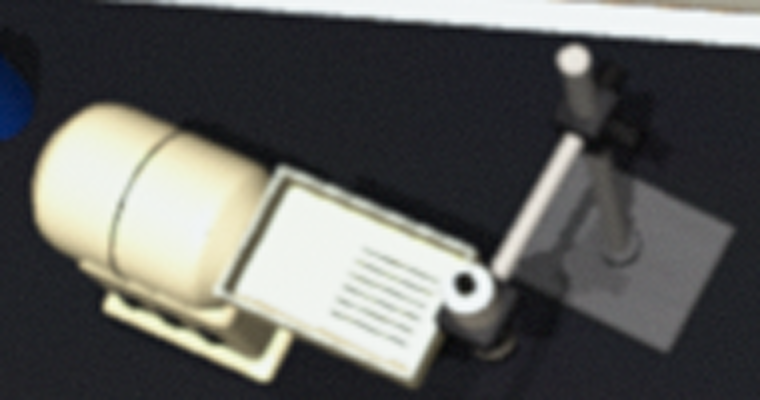

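View pics/c.png

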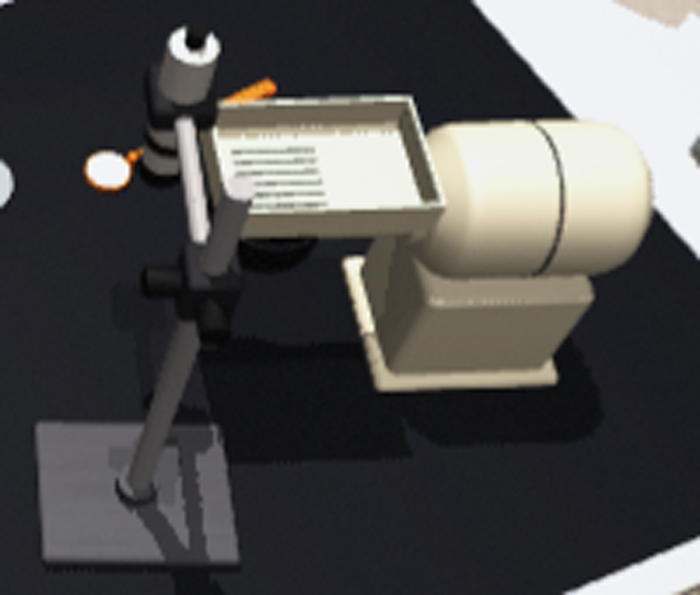

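Run:
```python
from h import *
np.set_printoptions(precision=4,suppress=True)
B=lambda p:((np.array(p)+.5)/4-.5+[130,100])
C=lambda p:((np.array(p)+.5)/3.5-.5+[370,110])
A=lambda p:((np.array(p)+.5)/6-.5+[300,185])
def both(name,pt,ps,z):
    print(name,onplane('top',B(pt),z)[0,:2],onplane('scene',C(ps),z)[0,:2])
both('tube',(468,287),(194,46),.353)
both('post',(573,58),(236,190),.397)
both('postbase',(618,252),(135,490),.006)
tr=onplane('top',B([(286,168),(477,252),(414,387),(217,291)]),.238);print(tr[:,:2])
ts=onplane('scene',C([(218,101),(412,97),(444,207),(205,234)]),.238);print(ts[:,:2])
ft=onplane('scene',C([(37,424),(226,424),(240,565),(43,562)]),.008);print(ft[:,:2])
ft=onplane('top',B([(735,230),(667,352)]),.008);print(ft[:,:2])
# mirror
t=cv2.imread('pics/top0.png').astype(int).min(2)
d=np.load('pics/top0.npy');P=cloud('top',d)
m=np.zeros_like(t,bool);m[190:215,333:355]=t[190:215,333:355]>140
n,l,st,ce=cv2.connectedComponentsWithStats(m.astype(np.uint8));print(st,ce)
print('head from A',onplane('top',A([(257,98),(228,257),(193,441)]),[.0][0]+.012))
s=cv2.imread('pics/scene0.png')
ss=s[225:260,310:345].astype(int).min(2)>140
n,l,st,ce=cv2.connectedComponentsWithStats(ss.astype(np.uint8));print(st,ce); 
for c in ce[1:]: print(onplane('scene',c+[310,225],.010))
for n,lo in(('top',d),('scene',np.load('pics/scene0.npy'))):
    P=cloud(n,lo)
    for nm,z0,z1 in(('tube',.33,.36),('post',.385,.41)):
        k=(P[...,2]>z0)&(P[...,2]<z1)&(lo>0)&(P[...,0]>.3)&(P[...,0]<.8)&(P[...,1]>0)&(P[...,1]<.3)
        print(n,nm,k.sum(),P[k].mean(0) if k.any() else '', P[k].max(0) if k.any() else '')
```

```text
tube [0.5878 0.1704] [0.5901 0.1745]
post [0.7274 0.1144] [0.7285 0.1147]
postbase [0.7267 0.1166] [0.7242 0.1222]
[[0.6968 0.328 ]
 [0.6464 0.1885]
 [0.5477 0.2201]
 [0.6044 0.3628]]
[[0.5566 0.2376]
 [0.6059 0.3701]
 [0.6993 0.3337]
 [0.6582 0.1699]]
[[0.6434 0.0757]
 [0.7    0.2168]
 [0.8104 0.1658]
 [0.7528 0.0282]]
[[0.7524 0.0229]
 [0.6453 0.0689]]
[[     0      0    640    400 255840]
 [   336    195     14     20    160]] [[319.4858 199.4984]
 [342.1313 202.05  ]]
head from A [[ 0.6122 -0.0818  0.012 ]
 [ 0.5255 -0.0726  0.012 ]
 [ 0.4279 -0.0614  0.012 ]]
[[   0    0   35   35 1047]
 [   9    0   15   22  178]] [[17.2751 17.5387]
 [15.382  13.8315]]
[[ 0.6106 -0.0775  0.01  ]]
top tube 162 [0.6083 0.1575 0.3488] [0.7266 0.1855 0.3597]
top post 53 [0.7237 0.1125 0.3951] [0.7344 0.1215 0.4022]
scene tube 271 [0.6362 0.1531 0.3464] [0.7381 0.1909 0.3596]
scene post 90 [0.7299 0.1156 0.3943] [0.7379 0.1267 0.3993]
```

Candidates in the top picture are the left mirror, glass at (343,201), the right mirror at (366,204), and the orange one at (235,250). The left one has the bigger head (14 px against 9 px) and a dark steel handle, so it is the large mirror. Crop a confirms this. The camera tube is at (247,172) and its post at (273,114). The warmer's tray is just left of the tube.

Plan: grip the handle about 15 mm towards the glass, then lift it. Then bring it under the lens with the handle pointing away from the post, rolled 26°.

Call:
{"method": "move_arm", "body": {"targets": [{"x": 0.65,"y": -0.44},{"x": 0.65,"y": -0.44},{"x": 0.65,"y": -0.44},{"x": 0.65,"y": -0.44},{"x": 0.65,"y": -0.44},{"x": 0.65,"y": -0.44},{"x": 0.65,"y": -0.44},{"x": 0.65,"y": -0.44}], "gripper": 60}}

```text
validation failed for argument at $.ta...
```

Call:
{"method": "move_arm", "body": {"targets": [{"x": 0.64,"y": -0.43},{"x": 0.64,"y": -0.43},{"x": 0.64,"y": -0.43},{"x": 0.64,"y": -0.43},{"x": 0.64,"y": -0.43},{"x": 0.64,"y": -0.43},{"x": 0.64,"y": -0.43},{"x": 0.64,"y": -0.43}]}}

```text
validation failed for argument at $.ta...
```

Call:
{"method": "move_arm", "body": {"targets": [{"z": 0.3,"wz": 0.79},{"z": 0.3,"wz": 0.79},{"z": 0.3,"wz": 0.79},{"z": 0.3,"wz": 0.79},{"z": 0.3,"wz": 0.79},{"z": 0.3,"wz": 0.79},{"z": 0.3,"wz": 0.79},{"z": 0.3,"wz": 0.81}]}}

```text
validation failed for argument at $.ta...
```

Every row seems to need all six fields.

Call:
{"method": "move_arm", "body": {"targets": [{"x": 0.65,"y": -0.44,"z": 0,"wx": 0,"wy": 0,"wz": 0},{"x": 0.65,"y": -0.44,"z": 0,"wx": 0,"wy": 0,"wz": 0},{"x": 0.65,"y": -0.44,"z": 0,"wx": 0,"wy": 0,"wz": 0},{"x": 0.65,"y": -0.44,"z": 0,"wx": 0,"wy": 0,"wz": 0},{"x": 0.65,"y": -0.44,"z": 0,"wx": 0,"wy": 0,"wz": 0},{"x": 0.65,"y": -0.44,"z": 0,"wx": 0,"wy": 0,"wz": 0},{"x": 0.65,"y": -0.44,"z": 0,"wx": 0,"wy": 0,"wz": 0},{"x": 0.65,"y": -0.44,"z": 0,"wx": 0,"wy": 0,"wz": 0}], "gripper": 60}}

```text
time: 0.77
position: [0.3636, -0.2791, 0.4042]
orientation: [0.976, 0.219, -0.0, -0.0]
contact_force: [0.5, 0.0, -0.0]
finger_gap: 0.06
gripper_force: 0.0
```

Call:
{"method": "move_arm", "body": {"targets": [{"x": 0.64,"y": -0.43,"z": 0,"wx": 0,"wy": 0,"wz": 0},{"x": 0.64,"y": -0.43,"z": 0,"wx": 0,"wy": 0,"wz": 0},{"x": 0.64,"y": -0.43,"z": 0,"wx": 0,"wy": 0,"wz": 0},{"x": 0.64,"y": -0.43,"z": 0,"wx": 0,"wy": 0,"wz": 0},{"x": 0.64,"y": -0.43,"z": 0,"wx": 0,"wy": 0,"wz": 0},{"x": 0.64,"y": -0.43,"z": 0,"wx": 0,"wy": 0,"wz": 0},{"x": 0.64,"y": -0.43,"z": 0,"wx": 0,"wy": 0,"wz": 0},{"x": 0.64,"y": -0.43,"z": 0,"wx": 0,"wy": 0,"wz": 0}]}}

```text
time: 1.43
position: [0.4898, -0.067, 0.4042]
orientation: [0.976, 0.22, -0.0, -0.0]
contact_force: [0.7, -0.3, -0.4]
finger_gap: 0.0601
gripper_force: 0.0
```

Call:
{"method": "move_arm", "body": {"targets": [{"x": 0,"y": 0,"z": 0.3,"wx": 0,"wy": 0,"wz": 0.79},{"x": 0,"y": 0,"z": 0.3,"wx": 0,"wy": 0,"wz": 0.79},{"x": 0,"y": 0,"z": 0.3,"wx": 0,"wy": 0,"wz": 0.79},{"x": 0,"y": 0,"z": 0.3,"wx": 0,"wy": 0,"wz": 0.79},{"x": 0,"y": 0,"z": 0.3,"wx": 0,"wy": 0,"wz": 0.79},{"x": 0,"y": 0,"z": 0.3,"wx": 0,"wy": 0,"wz": 0.79},{"x": 0,"y": 0,"z": 0.3,"wx": 0,"wy": 0,"wz": 0.79},{"x": 0,"y": 0,"z": 0.3,"wx": 0,"wy": 0,"wz": 0.81}]}}

```text
time: 2.1
position: [0.4891, -0.0685, 0.3075]
orientation: [0.998, -0.057, -0.001, -0.0]
contact_force: [0.3, -0.6, -0.1]
finger_gap: 0.06
gripper_force: 0.0
```

Call:
{"method": "move_arm", "body": {"targets": [{"x": 0,"y": 0,"z": 0.4,"wx": 0,"wy": 0,"wz": 0},{"x": 0,"y": 0,"z": 0.4,"wx": 0,"wy": 0,"wz": 0},{"x": 0,"y": 0,"z": 0.4,"wx": 0,"wy": 0,"wz": 0},{"x": 0,"y": 0,"z": 0.4,"wx": 0,"wy": 0,"wz": 0},{"x": 0,"y": 0,"z": 0.4,"wx": 0,"wy": 0,"wz": 0},{"x": 0,"y": 0,"z": 0.4,"wx": 0,"wy": 0,"wz": 0},{"x": 0,"y": 0,"z": 0.14,"wx": 0,"wy": 0,"wz": 0},{"x": 0,"y": 0,"z": 0,"wx": 0,"wy": 0,"wz": 0}]}}

```text
time: 2.77
position: [0.4884, -0.0683, 0.2049]
orientation: [0.998, -0.055, -0.002, -0.0]
contact_force: [0.0, -0.2, -0.7]
finger_gap: 0.0598
gripper_force: 0.0
```

Call:
{"method": "move_arm", "body": {"targets": [{"x": 0,"y": 0,"z": 0,"wx": 0,"wy": 0,"wz": 0},{"x": 0,"y": 0,"z": 0,"wx": 0,"wy": 0,"wz": 0},{"x": 0,"y": 0,"z": 0,"wx": 0,"wy": 0,"wz": 0},{"x": 0,"y": 0,"z": 0,"wx": 0,"wy": 0,"wz": 0},{"x": 0,"y": 0,"z": 0,"wx": 0,"wy": 0,"wz": 0},{"x": 0,"y": 0,"z": 0,"wx": 0,"wy": 0,"wz": 0},{"x": 0,"y": 0,"z": 0,"wx": 0,"wy": 0,"wz": 0},{"x": 0,"y": 0,"z": 0,"wx": 0,"wy": 0,"wz": 0}], "gripper": 0, "newtons": 40}}

```text
time: 3.43
position: [0.4894, -0.0685, 0.2073]
orientation: [0.998, -0.055, 0.0, -0.0]
contact_force: [0.5, 0.5, 1.1]
finger_gap: 0.0144
gripper_force: 40.0
```

Call:
{"method": "move_arm", "body": {"targets": [{"x": 0,"y": 0,"z": -0.2,"wx": 0,"wy": 0,"wz": 0},{"x": 0,"y": 0,"z": -0.4,"wx": 0,"wy": 0,"wz": 0},{"x": 0,"y": 0,"z": -0.4,"wx": 0,"wy": 0,"wz": 0},{"x": 0,"y": 0,"z": -0.4,"wx": 0,"wy": 0,"wz": 0},{"x": 0,"y": 0,"z": -0.4,"wx": 0,"wy": 0,"wz": 0},{"x": 0,"y": 0,"z": -0.2,"wx": 0,"wy": 0,"wz": 0},{"x": 0,"y": 0,"z": 0,"wx": 0,"wy": 0,"wz": 0},{"x": 0,"y": 0,"z": 0,"wx": 0,"wy": 0,"wz": 0}]}}

```text
time: 4.1
position: [0.4893, -0.0686, 0.2872]
orientation: [0.998, -0.055, 0.0, 0.0]
contact_force: [-0.1, 0.3, -1.1]
finger_gap: 0.0146
gripper_force: 40.0
```

Run:
```python
from h import *
s=telemetry.sense();print(s['position'],s['orientation'],s['gripper_force'])
o=[]
for n in("top","scene"):
    p,d=cams.camera(n);cv2.imwrite(f"pics/{n}1.png",p);np.save(f"pics/{n}1.npy",d)
    o.append(p[165:295,270:430] if n=="top" else p[130:260,240:400])
cv2.imwrite('pics/d.png',cv2.resize(np.vstack(o),None,fx=2.3,fy=2.3,interpolation=2))
```

```text
[ 0.48931172 -0.06856789  0.28722638] [ 9.98473876e-01 -5.52251896e-02  2.81913777e-04  1.31247355e-04] 39.996010065078735
```

View pics/d.png

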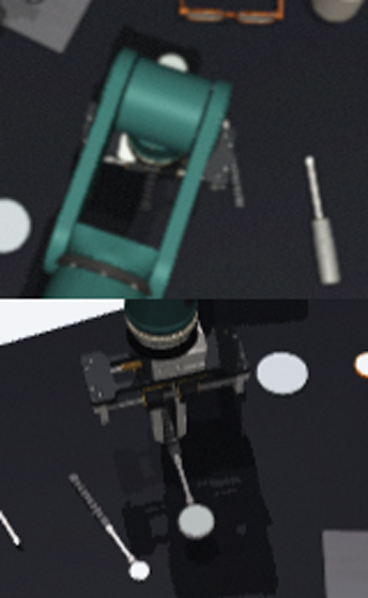

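The mirror hangs level in the gripper. Its glass is at about (325,226) in the scene picture, and nothing else has been disturbed. Next I'll measure the glass relative to the tool.

Run:
```python
from h import *
np.set_printoptions(precision=4,suppress=True)
for n in('scene','top'):
    d=np.load(f'pics/{n}1.npy');P=cloud(n,d);im=cv2.imread(f'pics/{n}1.png').astype(int)
    k=(d>0)&(P[...,2]>.06)&(P[...,2]<.12)&(P[...,0]>.585)&(P[...,0]<.66)&(abs(P[...,1]+.08)<.04)
    if k.sum()<5: print(n,'none');continue
    q=P[k];A=np.c_[q[:,0]-.61,q[:,1]+.08,np.ones(len(q))];f=np.linalg.lstsq(A,q[:,2],rcond=None)[0]
    v,u=np.nonzero(k);print(n,k.sum(),u.min(),u.max(),v.min(),v.max(),'mean',q.mean(0),'min',q.min(0),'max',q.max(0),'plane',f,'res',(A@f-q[:,2]).std())
    print('glass px ray at .09',onplane(n,[[(u.min()+u.max())/2,(v.min()+v.max())/2]],.09))
    k2=(d>0)&(P[...,2]>.06)&(P[...,2]<.12)&(P[...,0]>.54)&(P[...,0]<=.585)&(abs(P[...,1]+.08)<.03)
    if k2.sum()>3: print('rod',k2.sum(),P[k2].mean(0))
```

```text
scene 201 317 332 216 234 mean [ 0.6136 -0.0797  0.0883] min [ 0.5851 -0.0995  0.0811] max [ 0.6351 -0.0589  0.0949] plane [-0.0565 -0.0015  0.0885] res 0.002024732487960548
glass px ray at .09 [[ 0.611  -0.0793  0.09  ]]
rod 29 [ 0.5604 -0.0737  0.0905]
top 50 340 351 189 195 mean [ 0.6227 -0.0881  0.0901] min [ 0.613  -0.1046  0.0827] max [ 0.6336 -0.0705  0.0976] plane [-0.1626 -0.0352  0.0919] res 0.003284711112377882
glass px ray at .09 [[ 0.6221 -0.0874  0.09  ]]
```

```bash
cat > plan.py <<'E'
from h import *
from scipy.spatial.transform import Rotation as R
np.set_printoptions(precision=3,suppress=True)
Y=np.array([.3616,.9323,0]);X=np.array([.9323,-.3616,0]);Z=np.array([0,0,1.])
focus=np.array([.589,.172,.073]);sight=focus+.0505*Y+.1029*Z
n=sight-focus;n/=np.linalg.norm(n)
Rt=np.c_[X,np.cross(n,X),n]
def plan(g,droop):
    zm=np.array([droop,0,-1]);zm/=np.linalg.norm(zm);xm=np.array([1,0,droop]);xm/=np.linalg.norm(xm)
    Rtool=Rt@np.c_[xm,np.cross(zm,xm),zm].T
    return Rtool,focus-Rtool@g
if __name__=='__main__':
    Rtool,p=plan(np.array([.124,-.002,.198]),.026)
    s=telemetry.sense();R0=R.from_quat(s['orientation']).as_matrix()
    rv=np.degrees(R.from_matrix(R0.T@Rtool).as_rotvec())/5
    d=p-s['position']
    print('turn units',rv,'per8',rv/8,'target',p,R.from_matrix(Rtool).as_quat(),'delta world',d,'shift units in final axes',Rtool.T@d/.04)
E
python3 plan.py
```

```text
turn units [-5.234 -0.361  2.86 ] per8 [-0.654 -0.045  0.358] target [0.499 0.297 0.249] [ 0.958 -0.176 -0.029  0.225] delta world [ 0.01   0.365 -0.037] shift units in final axes [-2.991 -8.137 -3.037]
```

Call:
{"method": "move_arm", "body": {"targets": [{"x": 0,"y": 0,"z": 0,"wx": -0.65,"wy": -0.05,"wz": 0.36},{"x": 0,"y": 0,"z": 0,"wx": -0.65,"wy": -0.05,"wz": 0.36},{"x": 0,"y": 0,"z": 0,"wx": -0.65,"wy": -0.05,"wz": 0.36},{"x": 0,"y": 0,"z": 0,"wx": -0.65,"wy": -0.05,"wz": 0.36},{"x": 0,"y": 0,"z": 0,"wx": -0.65,"wy": -0.05,"wz": 0.36},{"x": 0,"y": 0,"z": 0,"wx": -0.65,"wy": -0.05,"wz": 0.36},{"x": 0,"y": 0,"z": 0,"wx": -0.65,"wy": -0.03,"wz": 0.36},{"x": 0,"y": 0,"z": 0,"wx": -0.68,"wy": -0.03,"wz": 0.34}]}}

```text
time: 4.87
position: [0.489, -0.0684, 0.2856]
orientation: [0.958, -0.177, -0.03, 0.226]
contact_force: [-0.7, -0.2, -1.0]
finger_gap: 0.0145
gripper_force: 40.0
```

```bash
python3 plan.py
```

```text
turn units [ 0.029  0.006 -0.008] per8 [ 0.004  0.001 -0.001] target [0.499 0.297 0.249] [ 0.958 -0.176 -0.029  0.225] delta world [ 0.01   0.365 -0.037] shift units in final axes [-2.993 -8.134 -3.041]
```

Call:
{"method": "move_arm", "body": {"targets": [{"x": -0.19,"y": -0.51,"z": -0.19,"wx": 0,"wy": 0,"wz": 0},{"x": -0.19,"y": -0.51,"z": -0.19,"wx": 0,"wy": 0,"wz": 0},{"x": -0.19,"y": -0.51,"z": -0.19,"wx": 0,"wy": 0,"wz": 0},{"x": -0.19,"y": -0.51,"z": -0.19,"wx": 0,"wy": 0,"wz": 0},{"x": -0.19,"y": -0.51,"z": -0.19,"wx": 0,"wy": 0,"wz": 0},{"x": -0.19,"y": -0.51,"z": -0.19,"wx": 0,"wy": 0,"wz": 0},{"x": -0.19,"y": -0.51,"z": -0.19,"wx": 0,"wy": 0,"wz": 0},{"x": -0.19,"y": -0.51,"z": -0.19,"wx": 0,"wy": 0,"wz": 0}]}}

```text
time: 5.53
position: [0.4931, 0.116, 0.2667]
orientation: [0.958, -0.176, -0.029, 0.225]
contact_force: [1.0, -0.4, -1.0]
finger_gap: 0.0146
gripper_force: 40.0
```

```bash
python3 plan.py
python3 - <<'E'
from h import *
o=[]
for n in("top","scene"):
    p,d=cams.camera(n);cv2.imwrite(f"pics/{n}2.png",p);np.save(f"pics/{n}2.npy",d)
    o.append(p[100:280,150:400] if n=="top" else p[90:270,270:520])
cv2.imwrite('pics/e.png',cv2.resize(np.hstack(o),None,fx=1.6,fy=1.6,interpolation=2))
E
```

```text
turn units [0.008 0.005 0.01 ] per8 [0.001 0.001 0.001] target [0.499 0.297 0.249] [ 0.958 -0.176 -0.029  0.225] delta world [ 0.006  0.181 -0.018] shift units in final axes [-1.46  -4.032 -1.517]
```

View pics/e.png

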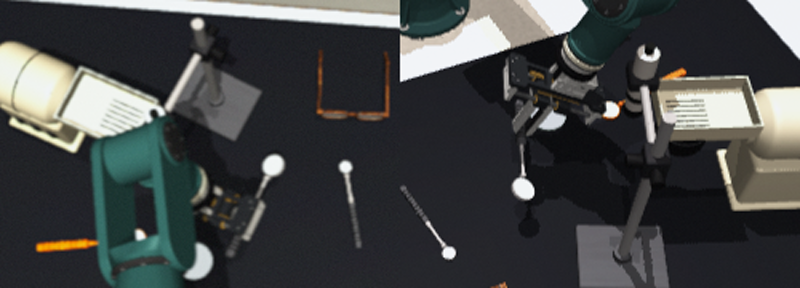

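Both views show the mirror clear, with its glass at about (321,203) in top and (347,208) in scene. Before the last stretch I'll measure the glass and check how close the wrist comes to the warmer and camera.

```bash
cat > meas.py <<'E'
from plan import *
def glass(k,pred,nrm,tag):
    pts=[]
    for n in('top','scene'):
        d=np.load(f'pics/{n}{k}.npy');P=cloud(n,d)
        r=P-pred;h=r@nrm;rad=np.linalg.norm(r-h[...,None]*nrm,axis=-1)
        m=(d>0)&(abs(h)<.02)&(rad<.032)
        # drop far/rod points: beyond the handle side
        m&=(r@X)>-.026
        v,u=np.nonzero(m)
        if len(v)<20: print(n,'few',len(v));continue
        q=P[m];c=q.mean(0);w=np.linalg.svd(q-c)[2][2];w*=np.sign(w[2])
        print(tag,n,len(v),'centroid',c,'normal',w,'bounds mid ray',(u.min()+u.max())/2,(v.min()+v.max())/2)
E
python3 - <<'E'
from meas import *
s=telemetry.sense();R0=R.from_quat(s['orientation']).as_matrix();p=s['position']
g=p+R0@np.array([.124,-.002,.198]);print('pred',g,'n',n)
glass(2,g,n,'glass')
tp=np.array([.499,.297,.249])-p
W0=focus+.088*Y;W0[2]=.003
for nme in('top','scene'):
    d=np.load(f'pics/{nme}2.npy');P=cloud(nme,d);im=cv2.imread(f'pics/{nme}2.png').astype(int)
    near=(d>0)&(P[...,2]>.16)&(P[...,2]<.6)
    teal=near&(im[...,1]>im[...,2]+20)
    q=P[teal]+tp-W0;q=np.c_[q@X,q@Y,q[:,2]]
    for lo,hi in((.16,.25),(.25,.36),(.36,.45)):
        k=(q[:,2]>lo)&(q[:,2]<hi)
        if k.any(): print(nme,lo,hi,k.sum(),'wx',np.percentile(q[k,0],[0,1,99,100]),'wy',np.percentile(q[k,1],[1,99]))
E0=np.array([[a,b,c] for a in(-.0375,.0375) for b in(-.0885,.0885) for c in(0,.102)])
q=(np.array([.499,.297,.249])+E0@R0.T)-W0;print(np.c_[q@X,q@Y,q[:,2]])
E
```

```text
pred [ 0.583 -0.007  0.09 ] n [0.159 0.411 0.898]
glass top 140 centroid [ 0.58  -0.014  0.093] normal [0.112 0.406 0.907] bounds mid ray 320.5 204.5
glass scene 164 centroid [ 0.585 -0.006  0.091] normal [0.173 0.381 0.908] bounds mid ray 346.5 207.0
top 0.16 0.25 238 wx [-0.796 -0.792 -0.459 -0.455] wy [-0.361  0.46 ]
top 0.25 0.36 239 wx [-0.236 -0.231 -0.099 -0.098] wy [-0.026  0.058]
top 0.36 0.45 3514 wx [-0.321 -0.311 -0.089 -0.07 ] wy [-0.085  0.114]
scene 0.16 0.25 772 wx [-0.803 -0.794 -0.463 -0.447] wy [-0.376  0.498]
scene 0.25 0.36 101 wx [-0.141 -0.137 -0.095 -0.094] wy [-0.019  0.07 ]
scene 0.36 0.45 3655 wx [-0.302 -0.286 -0.074 -0.066] wy [-0.08   0.125]
[[-0.167  0.075  0.206]
 [-0.164  0.03   0.115]
 [-0.166 -0.084  0.284]
 [-0.164 -0.129  0.193]
 [-0.092  0.076  0.208]
 [-0.089  0.031  0.116]
 [-0.091 -0.083  0.286]
 [-0.089 -0.128  0.194]]
```

Call:
{"method": "move_arm", "body": {"targets": [{"x": -0.2,"y": -0.56,"z": -0.21,"wx": 0,"wy": 0,"wz": 0},{"x": -0.2,"y": -0.56,"z": -0.21,"wx": 0,"wy": 0,"wz": 0},{"x": -0.2,"y": -0.56,"z": -0.21,"wx": 0,"wy": 0,"wz": 0},{"x": -0.2,"y": -0.56,"z": -0.21,"wx": 0,"wy": 0,"wz": 0},{"x": -0.2,"y": -0.56,"z": -0.21,"wx": 0,"wy": 0,"wz": 0},{"x": -0.2,"y": -0.56,"z": -0.21,"wx": 0,"wy": 0,"wz": 0},{"x": -0.16,"y": -0.45,"z": -0.16,"wx": 0,"wy": 0,"wz": 0},{"x": -0.1,"y": -0.27,"z": -0.1,"wx": 0,"wy": 0,"wz": 0}]}}

```text
time: 6.3
position: [0.4999, 0.2986, 0.248]
orientation: [0.958, -0.176, -0.029, 0.225]
contact_force: [0.6, -0.2, -0.8]
finger_gap: 0.0145
gripper_force: 40.0
```

Call:
{"method": "move_arm", "body": {"targets": [{"x": 0,"y": 0,"z": 0,"wx": 0,"wy": 0,"wz": 0},{"x": 0,"y": 0,"z": 0,"wx": 0,"wy": 0,"wz": 0},{"x": 0,"y": 0,"z": 0,"wx": 0,"wy": 0,"wz": 0},{"x": 0,"y": 0,"z": 0,"wx": 0,"wy": 0,"wz": 0},{"x": 0,"y": 0,"z": 0,"wx": 0,"wy": 0,"wz": 0},{"x": 0,"y": 0,"z": 0,"wx": 0,"wy": 0,"wz": 0},{"x": 0,"y": 0,"z": 0,"wx": 0,"wy": 0,"wz": 0},{"x": 0,"y": 0,"z": 0,"wx": 0,"wy": 0,"wz": 0}]}}

```text
time: 6.97
position: [0.5001, 0.2972, 0.2498]
orientation: [0.958, -0.177, -0.028, 0.224]
contact_force: [-0.6, -0.0, -0.7]
finger_gap: 0.0144
gripper_force: 40.0
```

```bash
python3 plan.py
python3 - <<'E'
from meas import *
for nn in("top","scene"):
    p,d=cams.camera(nn);cv2.imwrite(f"pics/{nn}3.png",p);np.save(f"pics/{nn}3.npy",d)
    if nn=="scene": a=p[100:250,350:550]
    else: b=p[100:250,170:370]
cv2.imwrite('pics/f.png',cv2.resize(np.hstack([b,a]),None,fx=2,fy=2,interpolation=2))
s=telemetry.sense();R0=R.from_quat(s['orientation']).as_matrix();p=s['position']
g=p+R0@np.array([.124,-.003,.1965]);print('pred',g,'n',n,'focus',focus)
glass(3,g,n,'glass')
E
```

```text
turn units [-0.007 -0.02  -0.01 ] per8 [-0.001 -0.002 -0.001] target [0.499 0.297 0.249] [ 0.958 -0.176 -0.029  0.225] delta world [-0.001 -0.    -0.001] shift units in final axes [-0.025  0.001  0.03 ]
pred [0.591 0.174 0.075] n [0.159 0.411 0.898] focus [0.589 0.172 0.073]
glass top 131 centroid [0.587 0.166 0.076] normal [0.126 0.397 0.909] bounds mid ray 262.0 198.5
glass scene 139 centroid [0.592 0.17  0.076] normal [0.154 0.37  0.916] bounds mid ray 405.5 192.0
```

View pics/f.png

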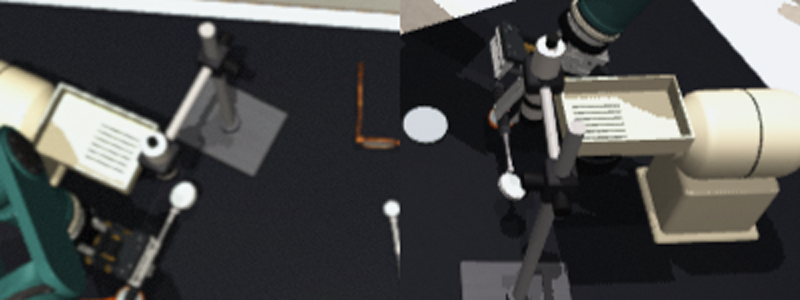

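The glass is about 4 mm short of the lens axis in both views, so one small trim is needed, plus slightly more lean.

Call:
{"method": "move_arm", "body": {"targets": [{"x": 0,"y": -0.1,"z": 0.01,"wx": -0.08,"wy": 0,"wz": 0},{"x": 0,"y": -0.09,"z": 0.01,"wx": -0.07,"wy": 0,"wz": 0},{"x": 0,"y": 0,"z": 0,"wx": 0,"wy": 0,"wz": 0},{"x": 0,"y": 0,"z": 0,"wx": 0,"wy": 0,"wz": 0},{"x": 0,"y": 0,"z": 0,"wx": 0,"wy": 0,"wz": 0},{"x": 0,"y": 0,"z": 0,"wx": 0,"wy": 0,"wz": 0},{"x": 0,"y": 0,"z": 0,"wx": 0,"wy": 0,"wz": 0},{"x": 0,"y": 0,"z": 0,"wx": 0,"wy": 0,"wz": 0}]}}

```text
time: 7.73
position: [0.5024, 0.3035, 0.2456]
orientation: [0.956, -0.176, -0.029, 0.231]
contact_force: [0.6, -0.4, -0.6]
finger_gap: 0.0142
gripper_force: 40.0
```

Call:
{"method": "move_arm", "body": {"targets": [{"x": 0,"y": 0,"z": 0,"wx": 0,"wy": 0,"wz": 0},{"x": 0,"y": 0,"z": 0,"wx": 0,"wy": 0,"wz": 0},{"x": 0,"y": 0,"z": 0,"wx": 0,"wy": 0,"wz": 0},{"x": 0,"y": 0,"z": 0,"wx": 0,"wy": 0,"wz": 0},{"x": 0,"y": 0,"z": 0,"wx": 0,"wy": 0,"wz": 0},{"x": 0,"y": 0,"z": 0,"wx": 0,"wy": 0,"wz": 0},{"x": 0,"y": 0,"z": 0,"wx": 0,"wy": 0,"wz": 0},{"x": 0,"y": 0,"z": 0,"wx": 0,"wy": 0,"wz": 0}]}}

```text
time: 8.4
position: [0.5024, 0.3035, 0.2454]
orientation: [0.956, -0.176, -0.029, 0.231]
contact_force: [-0.4, -0.3, -0.4]
finger_gap: 0.0144
gripper_force: 40.0
```

Call:
{"method": "move_arm", "body": {"targets": [{"x": 0,"y": 0,"z": 0,"wx": 0,"wy": 0,"wz": 0},{"x": 0,"y": 0,"z": 0,"wx": 0,"wy": 0,"wz": 0},{"x": 0,"y": 0,"z": 0,"wx": 0,"wy": 0,"wz": 0},{"x": 0,"y": 0,"z": 0,"wx": 0,"wy": 0,"wz": 0},{"x": 0,"y": 0,"z": 0,"wx": 0,"wy": 0,"wz": 0},{"x": 0,"y": 0,"z": 0,"wx": 0,"wy": 0,"wz": 0},{"x": 0,"y": 0,"z": 0,"wx": 0,"wy": 0,"wz": 0},{"x": 0,"y": 0,"z": 0,"wx": 0,"wy": 0,"wz": 0}]}}

```text
time: 9.07
position: [0.5024, 0.3035, 0.2454]
orientation: [0.956, -0.176, -0.029, 0.231]
contact_force: [-0.5, -0.1, -1.8]
finger_gap: 0.0149
gripper_force: 40.0
```

Run:
```python
from meas import *
T=[];
for k in range(3):
  for nn in("top","scene"):
    p,d=cams.camera(nn);np.save(f"pics/{nn}4.npy",d)
  s=telemetry.sense();g=s['position']+R.from_quat(s['orientation']).as_matrix()@np.array([.124,-.003,.1965])
  if k!=1: print('pred',g); glass(4,g,n,'g')
print('lens top [.588 .170] scene [.590 .1745]',s['gripper_force'],s['contact_force'])
```

```text
pred [0.592 0.178 0.072]
g top 132 centroid [0.588 0.171 0.074] normal [0.117 0.418 0.901] bounds mid ray 260.5 198.0
g scene 132 centroid [0.594 0.174 0.073] normal [0.151 0.357 0.922] bounds mid ray 407.0 192.5
pred [0.592 0.178 0.072]
g top 132 centroid [0.588 0.171 0.073] normal [0.121 0.421 0.899] bounds mid ray 260.5 198.0
g scene 132 centroid [0.594 0.174 0.073] normal [0.158 0.391 0.907] bounds mid ray 407.0 192.5
lens top [.588 .170] scene [.590 .1745] 39.99601900577545 [-0.571 -0.307 -0.934]
```

The glass is within about 4 mm of the lens axis and 1 mm of the focus height, its tilt is within about 2°, and it is holding still. Handing in.

```bash
python3 -c "
from cell import robot
print(robot.close_job())"
```

```text
the job is handed in; nothing more can be done
None
```

I handed the job in with the large mirror held still under the camera; by my last measurement its glass was within about 4 mm of the focus and 2–3° of the right tilt, but the hand-in did not report a verdict.

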